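Load two spools on the ribbon stand and fit its end cap

ROBOT

A 6-joint arm with a two-finger parallel gripper is mounted at the origin on a cart in front of the work surface, level with it; the furniture and walls round the work are solid. World frame = base frame: x ahead of the robot, y to its left, z up, the work surface at z = 0. Lengths are in m, angles in rad, forces in N, time in s.
With the tool pointing down it reaches from about 0.375 to 0.9 m from the base axis. Payload 3.1 kg.
Tool frame: the origin (TCP) lies at the very end of the fingers, on their centre line; the grasp point (between the pads) lies 19 mm behind it; z points along the fingers, x is the direction in which the jaws open and shut, and the axes are right-handed (so a half turn about z gives the same grasp; the last joint's range is limited). The gripper opens to 87 mm and grips with 3 to 60 N. Pads are 19 mm wide; open, the fingers measure 117 mm over their backs; the gripper's body (75 mm by 190 mm) begins 51 mm behind the grasp point.
Start: joints at [-1.385, 0.527, 1.433, -0, 1.181, -0.178], TCP at [0.223, -0.584, 0.223] pointing down, gripper open.
Joint ranges: [-3.08, 3.08], [-0.75, 2.2], [0.22, 2.44], [-1.43, 4.57], [0, 2.65], [-2.85, 2.85]. Speed limits (rad/s): [2.79, 2.79, 3.14, 3.14, 3.14, 3.14].

INTERFACE

Orientations are given as a rotation vector (axis times angle).
In Python, from workcell import observe, grab_frame, camera_params, job_done gives the robot as it stands.
- The arm moves only by the shell command python3 -m handwheel 'ROWS' [FORCE]. ROWS is JSON, a list that holds one entry, the list of rows, each a list of 5 numbers: the finger opening in mm, from 0 to 87, then the shift along the tool's x, y, z in mm, then the turn about the tool's z in degrees. A call has 1 to 5 rows; each row is the pose to reach, as a shift and turn from the pose commanded when the call began, along the tool's axes at that moment; what a row does not reach only later rows make up. A row lasts 1/10 s, in which the tool goes at most 50 mm and 8.59 degrees, less where a joint would pass 70% of its speed; a pose out of reach is approached as far as the arm can. A call with a gripper value outside its range is refused whole. The fingers move at their own pace and stop on an object; FORCE is the grip in N (left out, the last holds). Time passes only in rows, so rows that repeat a pose let the fingers close. It gives the time, the measured TCP pose, the force and the opening at its end, in the units of the state.
- observe(): the state, without advancing time (a new reading comes with each control period).
- grab_frame(name): name is "scene" or "top"; returns (picture, depth): 480x640x3 uint8, blue, green, red; 480x640 float32, m along the optical axis (not along the pixel's ray), 0 where there is no reading.
- camera_params(name): a dict with "vertical_fov" (degrees; the focal length in pixels is half the picture's height over the tangent of half this angle, whatever the lens; pixels are square), "cx", "cy" (the principal point, pixels), "origin" and "orientation" of the camera in the world. Camera axes: x right, y down, z forward; pixel columns grow to the right and rows downward; lengths in m; the calibration is good to about 2 mm. A picture is of the moment at which its call begins. camera_params takes no time and is no camera call.
- job_done(): hands the job in, once; it reports no verdict.
The state is a dict: "time_s": time; "joints": joint angles; "qd": joint speeds; "effort": joint torques, N m; "ee_pos": TCP position; "ee_rot": TCP orientation; "force": force on the tool from outside, world axes, zero at the start; "ft_torque": the same for the moment, N m; "finger_gap": finger opening in m.
Only numpy, scipy, OpenCV 4.12 (cv2) and the standard library are available. Lean on these libraries where they do the work, as an engineer would, in place of code of your own. Each camera call takes 0.05 s, during which the arm holds its last target. There are 200 camera calls.

TASK

Get the ribbon stand ready: slide the small empty spool onto its horizontal rod first and then the large one, pushing each right up so that the stack bears against the springy stop at the back of the rod. Then push the stiff end cap on until it presses firmly on the large spool, so that no gaps are left. Push firmly but gently throughout, let go, and leave the things round about where they are.

Things in the scene. Friction and masses are not known exactly. Their poses are not given: they have to be found in the camera images.
- stand: Fixed wooden stand: base plate 90 x 190 x 12 mm (x, y, z) from y = -160 to +30 mm, and a post 44 x 20 mm, 122 mm high, from y = 0 to +20 mm. From the post's face a level steel rod of 12 mm diameter runs 150 mm along local -y, 100 mm above the counter, its far end free. Origin on the counter under the point where the rod leaves the post.
- rod_root (a point): Where the rod leaves the post, on its axis; axes as rod_tip. On the rod near it a 28 mm steel collar is clamped at an unmeasured setting, with a 26 mm rubber washer before it whose front face lies 22 to 67 mm from here: feel for it. The washer gives up to 6 mm at 2 N per mm, then is hard. A good firm press on it, or of one part on the next, is 5 to 12 N; over 15 N is too hard.
- rod_tip (a point): Free end of the stand's rod, on its axis, 100 mm above the counter. Its y axis points along the rod towards the post (the way parts are slid on), z up. The last 6 mm of the rod taper from 12 to 5 mm diameter.
- spool_small: Small empty wooden spool: 42 mm diameter, 24 mm wide, through bore 15.4 mm, 40 to 85 g. Origin at the centre of the bore, y along the bore, level at the start, 34 mm above the counter: it stands on edge on a low wooden rest (62 x 44 mm, an 8 mm base with two bars, 16 mm high). Gripped rim to rim across its x axis it is 41 mm wide (slightly flat there, so it lines up with the fingers).
- spool_large: Large empty wooden spool: 54 mm diameter, 24 mm wide, through bore 15.4 mm, 55 to 115 g. Origin at the centre of the bore, y along the bore, level at the start, 41 mm above the counter, on edge on a rest like the small spool's. Gripped across its x axis it is 53 mm wide.
- end_cap: End cap: plain wooden disc, 64 mm diameter, 22 mm wide, brass-lined through bore 15.4 mm, 70 to 140 g. Origin at the centre of the bore, y along the bore, level at the start, 46 mm above the counter, on a like rest. A spring finger at the top (+z) of the bore presses on the rod: the cap drags at 3 to 12 N and stays put. Either face first; keep it this way up. Gripped across x it is 62 mm wide.
- bell: Round brass counter bell, 83 mm diameter, 56 mm high, a bystander; origin under its centre.
- tin: Round lidded tin, 63 mm diameter, 36 mm high, a bystander; origin under its centre.
- gift: Small gift box with a bow, 50 x 60 x 68 mm, a bystander; origin under its centre.
- ribbon: Full spool of ribbon lying flat, 63 mm diameter, 24 mm high, a bystander that is not to be used; origin under its centre.
There are look-alikes about, which are no part of the job. What is shaped like the end_cap but orange is not meant. Leave any orange or purple look-alike of the spool_small alone.

How it is judged:
On the way, in this order (a step that is already met when the one before it is completed fails the run):
1. the small spool is threaded well onto the rod, before the others (y of spool_small in the frame of rod_tip above 0.04 m and x of spool_small in the frame of rod_tip between -0.004 and 0.004 m and z of spool_small in the frame of rod_tip between -0.004 and 0.004 m and angle between the y axis of spool_small and the y axis of rod_tip, either way round below 0.17 rad and not (y of spool_large in the frame of rod_tip above 0 m) and not (y of end_cap in the frame of rod_tip above 0 m)), for 0.2 s.
2. the large spool is threaded after it and presses the small one against the stop with more than 4 N (y of spool_small in the frame of rod_tip above 0.055 m and x of spool_small in the frame of rod_tip between -0.004 and 0.004 m and z of spool_small in the frame of rod_tip between -0.004 and 0.004 m and angle between the y axis of each of spool_small, spool_large and the y axis of rod_tip, either way round below 0.17 rad and y of spool_large in the frame of rod_tip above 0.03 m and x of spool_large in the frame of rod_tip between -0.004 and 0.004 m and z of spool_large in the frame of rod_tip between -0.004 and 0.004 m and contact force between spool_large and spool_small above 4 N), for 0.2 s.
3. the end cap is on the rod and presses on the large spool with more than 4 N (y of end_cap in the frame of rod_tip above 0.006 m and x of end_cap in the frame of rod_tip between -0.004 and 0.004 m and z of end_cap in the frame of rod_tip between -0.004 and 0.004 m and angle between the y axis of each of end_cap, spool_large and the y axis of rod_tip, either way round below 0.17 rad and y of spool_large in the frame of rod_tip above 0.03 m and x of spool_large in the frame of rod_tip between -0.004 and 0.004 m and z of spool_large in the frame of rod_tip between -0.004 and 0.004 m and contact force between end_cap and spool_large above 4 N), for 0.2 s.
At the end, for the whole second after the job is handed in: Small spool, large spool and cap on the rod in that order from the post, each within 4 mm and 0.17 rad of its axis; centres of the spools under 27.5 mm apart (24 when touching), large spool and cap under 26.5 (23 when touching); cap centre 6 to 80 mm in from the rod tip; all at rest (y of spool_small in the frame of rod_tip above 0.055 m and x of spool_small in the frame of rod_tip between -0.004 and 0.004 m and z of spool_small in the frame of rod_tip between -0.004 and 0.004 m and angle between the y axis of each of spool_small, spool_large, end_cap and the y axis of rod_tip, either way round below 0.17 rad and y of spool_large in the frame of rod_tip above 0.03 m and x of spool_large in the frame of rod_tip between -0.004 and 0.004 m and z of spool_large in the frame of rod_tip between -0.004 and 0.004 m and y of end_cap in the frame of rod_tip between 0.006 and 0.08 m and x of end_cap in the frame of rod_tip between -0.004 and 0.004 m and z of end_cap in the frame of rod_tip between -0.004 and 0.004 m and distance between spool_small and spool_large below 0.0275 m and distance between spool_large and end_cap below 0.0265 m and distance between spool_small and end_cap above 0.042 m and linear speed of each of spool_small, spool_large, end_cap below 0.02 m/s).
It fails at once if one threaded part is pushed against the next, or the small spool against the stand, with more than 15 N (contact force between spool_large and spool_small above 15 N or contact force between end_cap and spool_large above 15 N or contact force between spool_small and stand above 15 N).
It fails at once if a bystander (bell, tin, gift box, full ribbon spool) is moved by more than 30 mm (distance of any of bell, tin, gift, ribbon from where it was at the start of the episode above 0.03 m).
It also fails if it takes over 72 s, if anything falls off the work surface, if the arm or the gripper's body presses on something with over 40 N, if the wrist force passes 120 N, or if a joint passes its speed limit or range.

## Working session

There is one attempt and no reset: what is moved stays moved. The work goes in short steps, Python scripts to look and compute and a shell command to move; the robot and the scene stay as the last step left them, time stands still between calls to the robot, and variables do not carry over. Pictures are saved under pics/ and viewed, about 8 in all and at most 12, crops included, and the job is handed in when it is done.

```bash
mkdir -p pics; cat > h.py <<'E'
import numpy as np, cv2
from scipy.spatial.transform import Rotation as R
from workcell import *
def rot(o):
    o=np.array(o,float)
    return R.from_rotvec(o).as_matrix() if o.size==3 else (o.reshape(3,3) if o.size==9 else R.from_quat(o).as_matrix())
def pts(name,d):
    p=camera_params(name); f=240/np.tan(np.radians(p["vertical_fov"])/2)
    v,u=np.mgrid[0:480,0:640]
    c=np.stack([(u-p["cx"])/f*d,(v-p["cy"])/f*d,d],-1)
    return c@rot(p["orientation"]).T+np.array(p["origin"])
E
python3 - <<'E'
from h import *
for n in("scene","top"):
    print(camera_params(n)); im,d=grab_frame(n); cv2.imwrite(f"pics/{n}0.png",im); np.save(f"{n}0.npy",d)
print(observe())
E
```

```text
{'vertical_fov': 49.38871826825566, 'cx': 317.9163035762505, 'cy': 238.83819594249528, 'origin': array([-0.36569156,  0.81902979,  0.58023545]), 'orientation': array([-0.91045288,  2.11123399, -1.39398182])}
{'vertical_fov': 47.816041405992145, 'cx': 315.86733714566805, 'cy': 240.00705898609655, 'origin': array([0.30456193, 0.01734758, 1.42265338]), 'orientation': array([-2.16855435,  2.11980317, -0.16941386])}
{'time_s': 0.1, 'joints': array([-1.38451885e+00,  5.28342476e-01,  1.43378292e+00, -3.07880841e-05,
        1.18141875e+00, -1.78513424e-01]), 'qd': array([ 9.01895278e-05, -1.78648011e-03, -2.06378429e-03,  7.18166837e-04,
       -2.40249589e-03, -3.56120909e-04]), 'effort': array([-6.79660261e-04, -4.40985811e+01, -1.77150464e+01,  6.33969647e-02,
        5.34167513e-02, -4.77915205e-05]), 'ee_pos': array([ 0.22285659, -0.58320069,  0.22168559]), 'ee_rot': array([-2.58642449e+00,  1.78087061e+00,  2.20651841e-03]), 'force': array([-0.11747318, -0.55333824,  0.55988958]), 'ft_torque': array([-0.03478986, -0.00201122, -0.00047794]), 'finger_gap': 0.08699431627776065}
```

View pics/scene0.png

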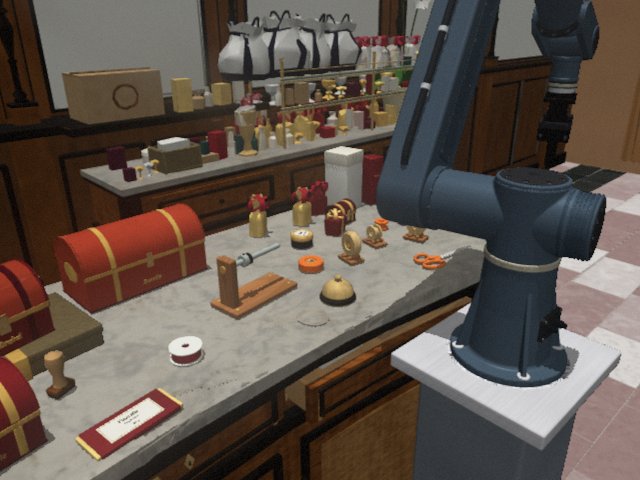

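View pics/top0.png

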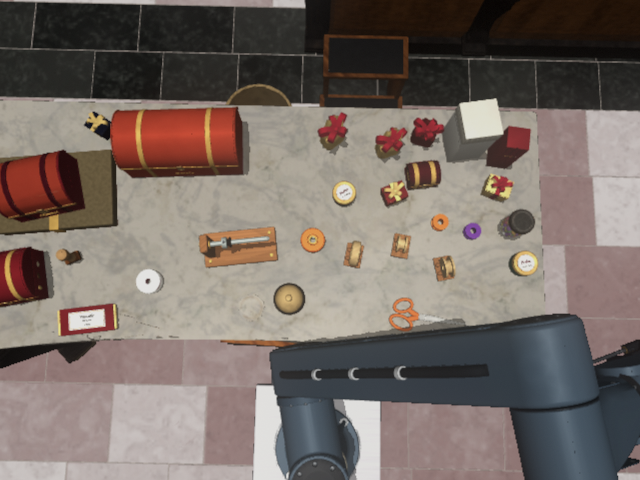

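The scene shows the stand near (250,285) and three parts on edge on rests at (350,247), (374,234) and (415,230). In the top view they are at (354,253), (401,245) and (444,267), and the stand's rod runs from (215,243) to (270,238). The look-alikes lie flat: an orange disc at (313,240), an orange ring at (440,222) and a purple ring at (472,231). I'll measure the heights and check an enlarged crop.

```bash
python3 - <<'E'
from h import *
d=np.load("top0.npy"); P=pts("top",d)
im=cv2.imread("pics/top0.png")
np.set_printoptions(precision=4,suppress=True)
print("counter z", np.median(P[280:300,330:380,2]))
for n,(u0,u1,v0,v1) in dict(a=(335,372,232,275),b=(384,418,228,262),c=(426,464,248,284)).items():
    Q=P[v0:v1,u0:u1].reshape(-1,3)
    m=Q[Q[:,2]>0.03]; top=np.percentile(m[:,2],98)
    r=cv2.minAreaRect((m[:,:2]*1000).astype(np.float32))
    print(n,"ztop",top,"mean",m[:,:2].mean(0),"rect",r)
    w=Q[(Q[:,2]>0.004)&(Q[:,2]<.022)]
    print("  rest rect",cv2.minAreaRect((Q[Q[:,2]>0.005][:,:2]*1000).astype(np.float32)))
Q=P[225:270,195:282].reshape(-1,3)
print("base",cv2.minAreaRect((Q[(Q[:,2]>.006)&(Q[:,2]<.02)][:,:2]*1000).astype(np.float32)))
m=Q[(Q[:,2]>.095)&(Q[:,2]<.112)]
print("rod", len(m), m[:,2].max()); 
po=Q[(Q[:,2]>.115)]; print("post",cv2.minAreaRect((po[:,:2]*1000).astype(np.float32)),po[:,2].mean())
for p in m[::6]: print(p)
crop=cv2.resize(im[205:290,335:490],None,fx=5,fy=5,interpolation=cv2.INTER_CUBIC)
s=cv2.imread("pics/scene0.png")
c2=cv2.resize(s[205:275,320:440],(775,452),interpolation=cv2.INTER_CUBIC)
cv2.imwrite("pics/crop1.png",cv2.resize(np.vstack([crop,c2]),(520,588)))
E
```

```text
counter z -0.003924841853972572
a ztop 0.5915035858059677 mean [ 0.4774 -0.0825] rect ((404.7027587890625, -48.698577880859375), (34.865745544433594, 237.37210083007812), 64.94984436035156)
  rest rect ((404.2144470214844, -52.88848114013672), (52.923500061035156, 238.02102661132812), 67.35911560058594)
b ztop 1.422653377432438 mean [ 0.5006 -0.196 ] rect ((409.2935791015625, -109.60956573486328), (39.732879638671875, 326.75482177734375), 46.453529357910156)
  rest rect ((410.8765869140625, -120.7930908203125), (65.8169937133789, 342.3604736328125), 48.46434020996094)
c ztop 0.4227785724678375 mean [ 0.4514 -0.3163] rect ((395.14208984375, -156.22183227539062), (53.98155212402344, 387.8280029296875), 19.6345272064209)
  rest rect ((398.2344055175781, -157.22467041015625), (63.371978759765625, 391.1316833496094), 19.01405143737793)
base ((502.8194580078125, 214.24984741210938), (98.612548828125, 190.30270385742188), 7.389615058898926)
rod 346 0.11170135290875893
post ((415.482421875, 152.2867889404297), (345.3205871582031, 52.929039001464844), 59.29387283325195) 0.21666140069627354
[0
[... 631 characters left out ...]
84 0.0972]
[0.5014 0.1526 0.1067]
[0.5027 0.1385 0.1004]
[0.4969 0.2687 0.102 ]
[0.4969 0.2535 0.1043]
[0.4968 0.2306 0.1089]
[0.4977 0.2141 0.105 ]
[0.4985 0.1997 0.1022]
[0.4988 0.185  0.1022]
[0.4989 0.17   0.1039]
[0.4944 0.2735 0.1017]
[0.4945 0.2586 0.1028]
[0.4939 0.2351 0.111 ]
[0.4952 0.2189 0.1047]
[0.4959 0.2046 0.1019]
[0.4965 0.19   0.1004]
[0.4913 0.265  0.1071]
[0.4917 0.2504 0.1067]
[0.4927 0.2289 0.103 ]
[0.4931 0.2142 0.1029]
[0.4897 0.2711 0.1   ]
[0.4891 0.2552 0.1065]
[0.4889 0.2373 0.1107]
[0.4895 0.223  0.1087]
[0.4873 0.2636 0.1002]
[0.4868 0.2376 0.1082]
[0.4834 0.274  0.1089]
[0.4851 0.2334 0.1032]
[0.4826 0.2409 0.1022]
[0.4713 0.2763 0.1067]
[0.4693 0.2794 0.1027]
```

View pics/crop1.png

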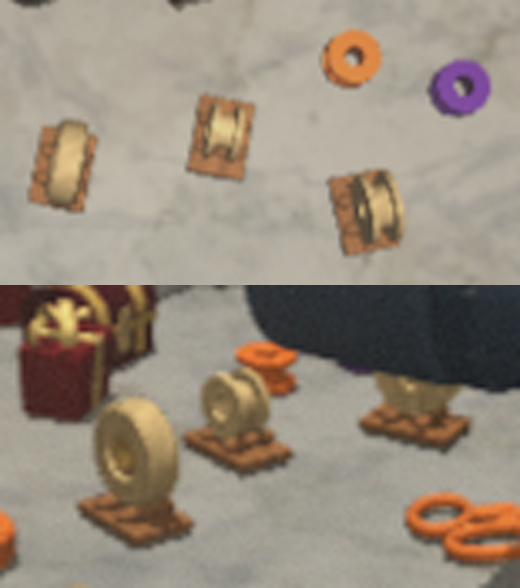

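In the crop, the plain disc on the left of the top view, scene (350,247), is the end cap. The wooden spool at top (401,245) is smaller, so it's the small spool. The wooden spool at (444,267) is the large one. The orange and purple ones are the look-alikes. Next I'll measure more precisely with averaged depth.

```bash
cat > avg.py <<'E'
from h import *
import sys
def avg(n,k):
    D=[];
    for _ in range(k):
        im,d=grab_frame(n); D.append(np.where(d>0,d,np.nan))
    return im,np.nan_to_num(np.nanmedian(D,0))
E
python3 - <<'E'
from avg import *
np.set_printoptions(precision=4,suppress=True)
im,d=avg("top",14); np.save("topm.npy",d)
im,ds=avg("scene",8); np.save("scenem.npy",ds)
P=pts("top",d); S=pts("scene",ds)
for n,A in(("top",P),("scene",S)):
    Q=A.reshape(-1,3); m=Q[(Q[:,0]>.3)&(Q[:,0]<.75)&(abs(Q[:,1])<.45)&(abs(Q[:,2])<.008)]
    c=np.linalg.lstsq(np.c_[m[:,:2],np.ones(len(m))],m[:,2],rcond=None)[0]; print(n,"plane",c,m[:,2].std())
for n,(x,y) in dict(cap=(.477,-.083),small=(.5,-.196),large=(.451,-.316)).items():
  for cam,A in(("top",P),("scene",S)):
    Q=A.reshape(-1,3); m=Q[(np.hypot(Q[:,0]-x,Q[:,1]-y)<.06)&(Q[:,2]<.1)]
    t=m[m[:,2]>.028]; r=m[(m[:,2]>.004)]
    if len(t)<5: print(n,cam,"few");continue
    print(n,cam,len(t),"zmax",np.sort(t[:,2])[-5:].round(3),"part",np.array(cv2.minAreaRect((t[:,:2]*1000).astype(np.float32))[0]),cv2.minAreaRect((t[:,:2]*1000).astype(np.float32))[1:],"rest",cv2.minAreaRect((r[:,:2]*1000).astype(np.float32)))
for cam,A in(("top",P),("scene",S)):
    Q=A.reshape(-1,3); Q=Q[(abs(Q[:,0]-.5)<.07)&(Q[:,1]>.08)&(Q[:,1]<.36)]
    b=Q[(Q[:,2]>.006)&(Q[:,2]<.018)]; print(cam,"base",cv2.minAreaRect((b[:,:2]*1000).astype(np.float32)))
    m=Q[(Q[:,2]>.085)&(Q[:,2]<.118)]; o=m[np.argsort(m[:,1])]
    for y0 in np.arange(.12,.32,.01):
        k=o[(o[:,1]>=y0)&(o[:,1]<y0+.01)]
        if len(k): print(round(y0,3),len(k),k.mean(0),k.min(0)[0],k.max(0)[0],k[:,2].max())
    p=Q[(Q[:,2]>.116)&(Q[:,2]<.135)]; print("post",p.mean(0),cv2.minAreaRect((p[:,:2]*1000).astype(np.float32)))
E
```

```text
top plane [-0.0027 -0.001  -0.0023] 0.001917590857826378
scene plane [-0.     -0.0007 -0.0037] 0.0025517250510115577
cap top 231 zmax [0.077 0.078 0.078 0.078 0.078] part [484.2097 -86.0291] ((21.920881271362305, 63.45273208618164), 79.76972198486328) rest ((484.1860046386719, -86.04994201660156), (43.536224365234375, 63.4775390625), 79.50367736816406)
cap scene 345 zmax [0.076 0.076 0.076 0.076 0.077] part [487.5847 -82.6138] ((21.672822952270508, 61.53583908081055), 82.9720230102539) rest ((487.94769287109375, -82.39794921875), (42.94011688232422, 62.11437225341797), 82.31263732910156)
small top 137 zmax [0.055 0.055 0.055 0.055 0.056] part [ 512.2112 -207.9131] ((23.817590713500977, 40.30204772949219), 80.84355163574219) rest ((512.0267944335938, -210.94642639160156), (44.037174224853516, 62.39248275756836), 80.39527130126953)
small scene 144 zmax [0.053 0.053 0.053 0.054 0.054] part [ 516.1262 -206.2681] ((26.539058685302734, 40.64913558959961), 78.58263397216797) rest ((516.6710815429688, -208.22572326660156), (41.51927185058594, 62.430206298828125), 80.27285766601562)
large top
[... 3466 characters left out ...]
51737966 0.10459853608334413
0.26 12 [0.4939 0.263  0.0997] 0.49125894537271536 0.49642425841940757 0.10432003381588784
0.27 11 [0.4749 0.2789 0.1027] 0.4740336444061431 0.47600504285324247 0.11707019457332507
0.28 51 [0.4735 0.2851 0.1015] 0.4715738481944249 0.4748118702783259 0.11783379886573014
0.29 140 [0.4822 0.2964 0.1027] 0.4711769746598205 0.5088609454678408 0.11789501237553301
0.3 74 [0.5005 0.3011 0.1007] 0.4838469766115456 0.5136624427864454 0.11781730015914854
post [0.4914 0.2915 0.1195] ((493.57135009765625, 289.63037109375), (40.99528503417969, 18.918283462524414), 7.812946319580078)avg.py:7: RuntimeWarning: All-NaN slice encountered
  return im,np.nan_to_num(np.nanmedian(D,0))
```

```bash
cat > go.py <<'E'
import sys
from h import *
o=observe(); M=rot(o["ee_rot"]); x,y,z,yaw=map(float,sys.argv[1:5])
s=M.T@(np.array([x,y,z])-1000*o["ee_pos"])
cur=np.degrees(np.arctan2(M[1,0],M[0,0]))
print("t",round(o["time_s"],2),"pos",(1000*o["ee_pos"]).round(1),"yaw",cur.round(2),"shift",s.round(1),"turn",round(-(yaw-cur),2),"tilt",M[:,2].round(3),"F",o["force"].round(1),"gap",round(o["finger_gap"]*1000,1))
E
python3 go.py 514.2 -207.5 110 -9.2
```

```text
t 1.2 pos [ 223.  -583.8  222.5] yaw -69.1 shift [-247.7 -406.3  112.5] turn -59.9 tilt [-0.  0. -1.] F [0.5 1.2 0.2] gap 87.1
```

```bash
python3 -m handwheel '[[[87,-124,-203,20,-30],[87,-124,-203,20,-30],[87,-247.7,-406.3,60,-59.9],[87,-247.7,-406.3,60,-59.9],[87,-247.7,-406.3,60,-59.9]]]' && python3 go.py 514.2 -207.5 110 -9.2
```

```text
time_s: 1.7
ee_pos: [0.3758, -0.3861, 0.1938]
ee_rot: [3.062, -0.702, 0.001]
force: [0.4, -0.2, 0.3]
finger_gap: 0.087
t 1.7 pos [ 375.8 -386.1  193.8] yaw -25.81 shift [  46.7 -221.    83.8] turn -16.61 tilt [ 0.001 -0.001 -1.   ] F [ 0.4 -0.2  0.3] gap 87.0
```

```bash
python3 -m handwheel '[[[87,46.7,-221,83.8,-16.6],[87,46.7,-221,83.8,-16.6],[87,46.7,-221,83.8,-16.6],[87,46.7,-221,83.8,-16.6],[87,46.7,-221,83.8,-16.6]]]' && python3 go.py 514.2 -207.5 110 -9.2
```

```text
time_s: 2.2
ee_pos: [0.5153, -0.2074, 0.1092]
ee_rot: [-3.131, 0.259, 0.0]
force: [0.2, -0.5, 1.0]
finger_gap: 0.0873
t 2.2 pos [ 515.3 -207.4  109.2] yaw -9.47 shift [-1.1  0.2 -0.8] turn -0.27 tilt [ 0.  0. -1.] F [ 0.2 -0.5  1. ] gap 87.3
```

```bash
python3 -m handwheel '[[[87,-1,0,40,0],[87,-1,0,75,0],[87,-1,0,91,0],[87,-1,0,91,0],[60,-1,0,91,0]]]' && python3 -m handwheel '[[[35,0,0,0,0],[35,0,0,0,0],[35,0,0,0,0],[35,0,0,0,0],[35,0,0,0,0]]]' 20 && python3 go.py 514.2 -207.5 18 -9.2
```

```text
time_s: 2.7
ee_pos: [0.5134, -0.2097, 0.0191]
ee_rot: [3.131, -0.261, 0.0]
force: [1.3, -0.5, -0.3]
finger_gap: 0.0838
time_s: 3.2
ee_pos: [0.5133, -0.2096, 0.0194]
ee_rot: [3.13, -0.261, 0.001]
force: [0.3, -0.4, -0.7]
finger_gap: 0.047
t 3.2 pos [ 513.3 -209.6   19.4] yaw -9.53 shift [ 0.6 -2.2  1.4] turn -0.33 tilt [ 0.001 -0.    -1.   ] F [ 0.3 -0.4 -0.7] gap 47.0
```

```bash
python3 -m handwheel '[[[47,0.5,-2,2.5,0],[47,0.5,-2,2.5,0],[35,0.5,-2,2.5,0],[35,0.5,-2,2.5,0],[35,0.5,-2,2.5,0]]]' 20 && python3 go.py 514.2 -207.5 120 -9.2; python3 -m handwheel '[[[35,0,0,0,0],[35,0,0,0,0],[35,0,0,-15,0],[35,0,0,-50,0],[35,0,0,-50,0]]]' 25; python3 go.py 519 80 84 7.15
```

```text
time_s: 3.7
ee_pos: [0.5145, -0.2079, 0.0166]
ee_rot: [3.13, -0.261, 0.002]
force: [1.1, -0.4, 0.1]
finger_gap: 0.0409
t 3.7 pos [ 514.5 -207.9   16.6] yaw -9.53 shift [  -0.2   -0.3 -103.4] turn -0.33 tilt [ 0.001 -0.001 -1.   ] F [ 1.1 -0.4  0.1] gap 40.9
time_s: 4.2
ee_pos: [0.5155, -0.2086, 0.0694]
ee_rot: [3.128, -0.26, 0.007]
force: [1.0, -0.2, -1.1]
finger_gap: 0.0411
t 4.2 pos [ 515.5 -208.6   69.4] yaw -9.51 shift [ -44.2 -285.1  -15.4] turn -16.66 tilt [ 0.004 -0.003 -1.   ] F [ 1.  -0.2 -1.1] gap 41.1
```

```bash
python3 -m handwheel '[[[35,0,0,-50,0],[35,0,-40,-70,-8],[35,-15,-90,-70,-16.5],[35,-25,-140,-70,-16.5],[35,-32,-190,-70,-16.5]]]'; python3 go.py 517 85 82.6 7.15
```

```text
time_s: 4.7
ee_pos: [0.5119, -0.0168, 0.1359]
ee_rot: [-3.135, -0.189, 0.004]
force: [1.8, 0.6, -0.9]
finger_gap: 0.0405
t 4.7 pos [511.9 -16.8 135.9] yaw 6.91 shift [  17.4 -100.4   53.3] turn -0.24 tilt [-0.003  0.001 -1.   ] F [ 1.8  0.6 -0.9] gap 40.5
```

```bash
python3 -m handwheel '[[[35,0,0,0,0],[35,0,0,0,0]]]';  python3 go.py 517 85 82.6 7.15
```

```text
time_s: 4.9
ee_pos: [0.5129, -0.0173, 0.1359]
ee_rot: [-3.135, -0.196, 0.003]
force: [-0.1, -0.3, 0.0]
finger_gap: 0.0407
t 4.9 pos [512.9 -17.3 135.9] yaw 7.17 shift [  16.9 -101.    53.3] turn 0.02 tilt [-0.002 -0.    -1.   ] F [-0.1 -0.3  0. ] gap 40.7
```

```bash
python3 -m handwheel '[[[35,17,-50,10,0],[35,17,-100,20,0],[35,17,-101,53,0],[35,17,-101,53,0],[35,17,-101,53,0]]]'; python3 go.py 517 85 82.6 7.15
python3 - <<'E'
from h import *
im,d=grab_frame("scene"); a=cv2.resize(im[230:310,210:350],(700,400),interpolation=cv2.INTER_CUBIC)
cv2.imwrite("pics/s1.png",a)
E
```

```text
time_s: 5.4
ee_pos: [0.5183, 0.0822, 0.0829]
ee_rot: [3.136, 0.189, -0.003]
force: [1.0, -0.0, 0.1]
finger_gap: 0.0407
t 5.4 pos [518.3  82.2  82.9] yaw 6.88 shift [-1.  -2.9  0.3] turn -0.27 tilt [-0.002 -0.    -1.   ] F [ 1.  -0.   0.1] gap 40.7
```

View pics/s1.png

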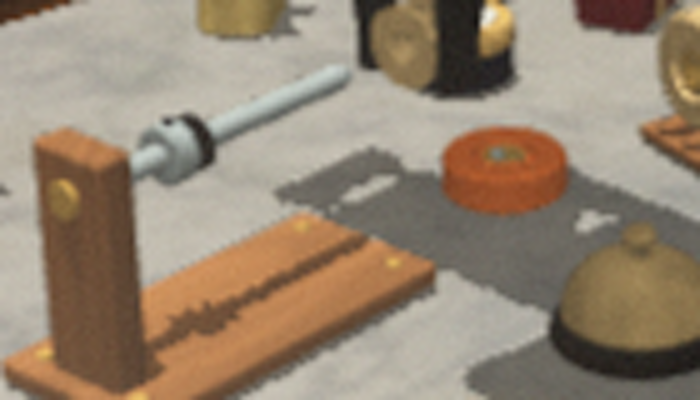

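The small spool is held level at (405,50) in the crop, in line with the rod tip at (345,72). The washer at (205,140) is roughly 57 mm out from the root. I'll thread it now.

```bash
python3 -m handwheel '[[[35,-0.7,-15,0.5,-0.3],[35,-0.7,-30,0.5,-0.3],[35,-0.7,-38,0.5,-0.3],[35,-0.7,-46,0.5,-0.3],[35,-0.7,-54,0.5,-0.3]]]'; python3 go.py 509 150 82.6 7.15
```

```text
time_s: 5.95
ee_pos: [0.5112, 0.1382, 0.0833]
ee_rot: [3.135, 0.2, 0.001]
force: [-0.1, -0.2, -1.2]
finger_gap: 0.0408
t 5.95 pos [511.2 138.2  83.3] yaw 7.3 shift [ -0.7 -12.    0.7] turn 0.15 tilt [ 0.001  0.    -1.   ] F [-0.1 -0.2 -1.2] gap 40.8
```

```bash
python3 -m handwheel '[[[35,-0.5,-12,0.5,0.1],[35,-0.5,-24,0.5,0.1],[35,-0.5,-36,0.5,0.1],[35,-0.5,-48,0.5,0.1],[35,-0.5,-56,0.5,0.1]]]'; python3 go.py 502.2 205 82.6 7.15
```

```text
time_s: 6.45
ee_pos: [0.5037, 0.1941, 0.0825]
ee_rot: [-3.135, -0.198, -0.001]
force: [1.6, -0.4, -2.0]
finger_gap: 0.0407
t 6.45 pos [503.7 194.1  82.5] yaw 7.23 shift [ -0.1 -11.   -0.1] turn 0.08 tilt [ 0.001  0.    -1.   ] F [ 1.6 -0.4 -2. ] gap 40.7
```

```bash
python3 -m handwheel '[[[35,0,-4,0,0.1],[35,0,-8,0,0.1],[35,0,-8,0,0.1]]]'; python3 -m handwheel '[[[35,0,-2,0,0],[35,0,-4,0,0],[35,0,-4,0,0]]]';python3 go.py 502.2 205 82.6 7.15
```

```text
time_s: 6.75
ee_pos: [0.5027, 0.2013, 0.0825]
ee_rot: [-3.135, -0.194, -0.001]
force: [1.0, 1.1, 0.0]
finger_gap: 0.0404
time_s: 7.05
ee_pos: [0.5024, 0.2046, 0.0825]
ee_rot: [-3.136, -0.193, -0.001]
force: [2.5, -0.2, -1.9]
finger_gap: 0.0408
t 7.05 pos [502.4 204.6  82.5] yaw 7.06 shift [-0.1 -0.4 -0.1] turn -0.09 tilt [ 0.001  0.    -1.   ] F [ 2.5 -0.2 -1.9] gap 40.8
```

```bash
python3 -m handwheel '[[[35,-0.3,-2,0,0],[35,-0.3,-4,0,0],[35,-0.3,-4,0,0]]]'; python3 -m handwheel '[[[35,-0.2,-2,0,0],[35,-0.2,-2,0,0]]]';python3 go.py 502.2 205 82.6 7.15
```

```text
time_s: 7.35
ee_pos: [0.5018, 0.2087, 0.0826]
ee_rot: [-3.136, -0.194, -0.002]
force: [4.0, -1.3, -1.8]
finger_gap: 0.0409
time_s: 7.55
ee_pos: [0.5016, 0.2107, 0.0826]
ee_rot: [-3.136, -0.194, -0.002]
force: [4.8, -1.0, -2.4]
finger_gap: 0.0406
t 7.55 pos [501.6 210.7  82.6] yaw 7.08 shift [-0.1  5.8 -0. ] turn -0.07 tilt [ 0.002  0.    -1.   ] F [ 4.8 -1.  -2.4] gap 40.6
```

```bash
python3 -m handwheel '[[[35,1.5,0,0.6,0],[35,1.5,0,0.6,0]]]'; python3 -m handwheel '[[[35,0,-2,0,0],[35,0,-2,0,0]]]';python3 go.py 502.2 205 82.6 7.15
```

```text
time_s: 7.75
ee_pos: [0.5015, 0.211, 0.0818]
ee_rot: [-3.135, -0.193, 0.003]
force: [1.6, 0.8, -0.4]
finger_gap: 0.0406
time_s: 7.95
ee_pos: [0.5012, 0.2129, 0.0818]
ee_rot: [3.136, 0.194, -0.002]
force: [1.1, -0.1, -0.5]
finger_gap: 0.0402
t 7.95 pos [501.2 212.9  81.8] yaw 7.09 shift [-0.   8.  -0.8] turn -0.06 tilt [-0.001 -0.    -1.   ] F [ 1.1 -0.1 -0.5] gap 40.2
```

```bash
for i in 1; do python3 -m handwheel '[[[35,0,-2,0,0],[35,0,-2,0,0]]]'; done; python3 -m handwheel '[[[35,0,-2,0,0],[35,0,-2,0,0]]]'; python3 go.py 502.2 205 82.6 7.15
```

```text
time_s: 8.15
ee_pos: [0.5011, 0.2144, 0.0818]
ee_rot: [3.135, 0.195, -0.003]
force: [0.9, -4.3, -0.8]
finger_gap: 0.0408
time_s: 8.35
ee_pos: [0.5009, 0.2158, 0.0818]
ee_rot: [3.134, 0.195, -0.003]
force: [0.7, -6.6, 1.2]
finger_gap: 0.0404
t 8.35 pos [500.9 215.8  81.8] yaw 7.13 shift [-0.  10.9 -0.8] turn -0.02 tilt [-0.002 -0.002 -1.   ] F [ 0.7 -6.6  1.2] gap 40.4
```

```bash
python3 -m handwheel '[[[35,0,2,0,0],[60,0,2,0,0],[87,0,2,0,0],[87,0,2,0,0],[87,0,2,0,0]]]'; python3 -m handwheel '[[[87,0,0,0,0],[87,0,0,-30,0],[87,0,0,-80,0],[87,0,0,-110,0],[87,0,0,-110,0]]]'; python3 go.py 457.5 -322 150 12.6
```

```text
time_s: 8.85
ee_pos: [0.5017, 0.2151, 0.0819]
ee_rot: [-3.135, -0.194, 0.0]
force: [-0.4, 0.1, 0.3]
finger_gap: 0.0648
time_s: 9.35
ee_pos: [0.505, 0.2157, 0.1966]
ee_rot: [-3.134, -0.194, -0.016]
force: [0.4, 0.6, 0.3]
finger_gap: 0.0868
t 9.35 pos [505.  215.7 196.6] yaw 7.08 shift [-113.9  527.8   44.8] turn -5.52 tilt [ 0.01   0.002 -1.   ] F [0.4 0.6 0.3] gap 86.8
```

```bash
python3 -m handwheel '[[[87,-50,245,0,-5],[87,-50,245,0,-5],[87,-50,245,0,-5],[87,-50,245,0,-5],[87,-50,245,0,-5]]]' >/dev/null; python3 -m handwheel '[[[87,-64,283,45,-0.5],[87,-64,283,45,-0.5],[87,-64,283,45,-0.5],[87,-64,283,45,-0.5],[87,-64,283,45,-0.5]]]'; python3 go.py 457.5 -322 110 12.6
python3 - <<'E'
from avg import *
im,d=avg("top",6); P=pts("top",d); cv2.imwrite("pics/t2.png",im)
Q=P.reshape(-1,3); Q=Q[(abs(Q[:,0]-.5)<.07)&(Q[:,1]>.12)&(Q[:,1]<.27)&(Q[:,2]>.105)]
print(cv2.minAreaRect((Q[:,:2]*1000).astype(np.float32)),Q.max(0))
E
```

```text
time_s: 10.35
ee_pos: [0.4785, -0.283, 0.1521]
ee_rot: [-3.121, -0.343, 0.002]
force: [1.4, 0.7, 0.4]
finger_gap: 0.0868
t 10.35 pos [ 478.5 -283.   152.1] yaw 12.54 shift [-28.9  33.6  42. ] turn -0.06 tilt [-0.001  0.002 -1.   ] F [1.4 0.7 0.4] gap 86.8
((501.7081298828125, 200.6255645751953), (38.125038146972656, 135.92813110351562), 8.409425735473633) [0.52030342 0.26781966 0.12111445]
```

```bash
python3 -m handwheel '[[[87,-29,33.5,42,0],[87,-29,33.5,42,0],[87,-29,33.5,80,0],[87,-29,33.5,110,0],[87,-29,33.5,110,0]]]'; python3 go.py 457.5 -322 24 12.6
```

```text
time_s: 11.15
ee_pos: [0.4564, -0.3167, 0.0405]
ee_rot: [-3.115, -0.345, 0.008]
force: [-0.7, 0.1, 0.4]
finger_gap: 0.0869
t 11.15 pos [ 456.4 -316.7   40.5] yaw 12.64 shift [-0.   5.6 16.5] turn 0.04 tilt [-0.006  0.007 -1.   ] F [-0.7  0.1  0.4] gap 86.9
```

```bash
python3 -m handwheel '[[[87,0,3,12,0],[87,0,3,16.5,0],[65,0,3,16.5,0],[56,0,3,16.5,0],[56,0,3,16.5,0]]]'; python3 go.py 457.5 -322 24 12.6
```

```text
time_s: 11.65
ee_pos: [0.4595, -0.3238, 0.028]
ee_rot: [3.121, 0.344, 0.002]
force: [0.0, -0.1, -0.7]
finger_gap: 0.0702
t 11.65 pos [ 459.5 -323.8   28. ] yaw 12.58 shift [-1.6 -2.2  4. ] turn -0.02 tilt [ 0.001 -0.001 -1.   ] F [ 0.  -0.1 -0.7] gap 70.2
```

```bash
python3 -m handwheel '[[[60,-1.5,-2,4.5,0],[60,-1.5,-2,4.5,0],[47,-1.5,-2,4.5,0],[47,-1.5,-2,4.5,0],[47,-1.5,-2,4.5,0]]]' 25; python3 -m handwheel '[[[47,0,0,0,0],[47,0,0,0,0]]]'; python3 go.py 457.5 -322 24 12.6
```

```text
time_s: 12.15
ee_pos: [0.4574, -0.3219, 0.0226]
ee_rot: [3.122, 0.344, 0.001]
force: [0.4, 1.1, 0.6]
finger_gap: 0.0523
time_s: 12.35
ee_pos: [0.4574, -0.3219, 0.0226]
ee_rot: [3.122, 0.344, 0.0]
force: [1.2, -0.6, 1.0]
finger_gap: 0.0523
t 12.35 pos [ 457.4 -321.9   22.6] yaw 12.57 shift [ 0.1  0.1 -1.4] turn -0.03 tilt [ 0. -0. -1.] F [ 1.2 -0.6  1. ] gap 52.3
```

```bash
python3 -m handwheel '[[[47,0,0,-15,0],[47,0,0,-60,0],[47,0,0,-110,0],[47,0,0,-110,0],[47,0,0,-110,0]]]'; python3 go.py 517 80 120 7.15
```

```text
time_s: 12.85
ee_pos: [0.4575, -0.3222, 0.1337]
ee_rot: [3.121, 0.344, 0.002]
force: [0.2, 0.7, -1.8]
finger_gap: 0.0525
t 12.85 pos [ 457.5 -322.2  133.7] yaw 12.58 shift [ 145.7 -379.7   13. ] turn 5.43 tilt [ 0.002 -0.002 -1.   ] F [ 0.2  0.7 -1.8] gap 52.5
```

```bash
python3 -m handwheel '[[[47,80,-210,-5,5],[47,80,-210,-5,5],[47,80,-210,-5,5],[47,80,-210,-5,5],[47,80,-210,-5,5]]]' >/dev/null; python3 -m handwheel '[[[47,50,-170,15,0.4],[47,50,-170,15,0.4],[47,50,-170,15,0.4],[47,50,-170,15,0.4],[47,50,-170,15,0.4]]]'; python3 go.py 517.6 80 81.6 7.15
```

```text
time_s: 13.85
ee_pos: [0.5147, 0.0791, 0.1202]
ee_rot: [-3.134, -0.205, 0.008]
force: [0.2, -1.0, -1.3]
finger_gap: 0.0524
t 13.85 pos [514.7  79.1 120.2] yaw 7.48 shift [ 3.1 -0.4 38.6] turn 0.33 tilt [-0.005  0.001 -1.   ] F [ 0.2 -1.  -1.3] gap 52.4
```

```bash
python3 -m handwheel '[[[47,3,0,20,0.3],[47,3,0,38.6,0.3],[47,3,0,38.6,0.3],[47,3,0,38.6,0.3]]]' >/dev/null; python3 go.py 517.6 80 81.6 7.15
python3 - <<'E'
from h import *
im,d=grab_frame("scene"); a=cv2.resize(im[230:310,210:350],(700,400),interpolation=cv2.INTER_CUBIC)
im,d=grab_frame("top"); b=cv2.resize(im[215:285,190:335],(700,338),interpolation=cv2.INTER_CUBIC)
cv2.imwrite("pics/s2.png",cv2.resize(np.vstack([a,b]),(560,590)))
E
```

```text
t 14.25 pos [518.6  75.2  83. ] yaw 6.82 shift [-0.4 -4.9  1.4] turn -0.33 tilt [-0.003  0.    -1.   ] F [-0.  -0.2 -0.2] gap 51.8
```

View pics/s2.png

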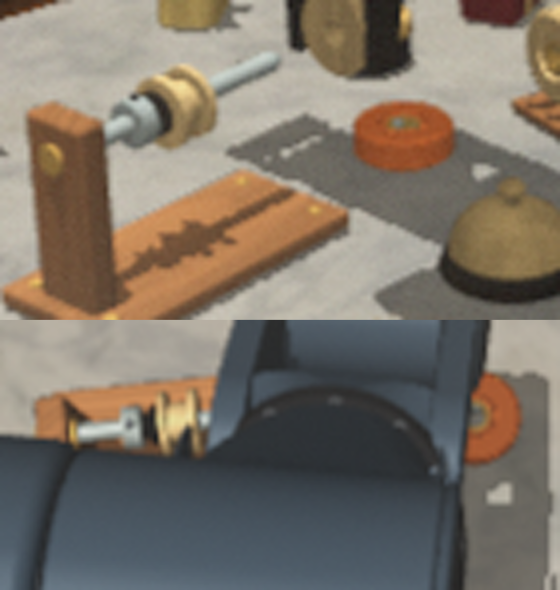

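The small spool hangs on the rod against the washer at (165,105), and the large one is held before the tip at (345,35). Now I'll thread it.

```bash
python3 -m handwheel '[[[47,-0.5,-20,1.3,-0.3],[47,-0.5,-36,1.3,-0.3],[47,-0.5,-44,1.3,-0.3],[47,-0.5,-52,1.3,-0.3],[47,-0.5,-60,1.3,-0.3]]]'; python3 go.py 511 137 81.6 7.15
```

```text
time_s: 14.85
ee_pos: [0.5124, 0.1357, 0.0831]
ee_rot: [3.135, 0.196, 0.002]
force: [-0.4, 0.5, -0.4]
finger_gap: 0.0523
t 14.85 pos [512.4 135.7  83.1] yaw 7.16 shift [-1.2 -1.4  1.5] turn 0.01 tilt [ 0.001 -0.    -1.   ] F [-0.4  0.5 -0.4] gap 52.3
```

```bash
python3 -m handwheel '[[[47,-0.5,-10,1.4,0],[47,-0.5,-20,1.4,0],[47,-0.5,-30,1.4,0],[47,-0.5,-40,1.4,0],[47,-0.5,-43,1.4,0]]]'; python3 go.py 505 185 81.6 7.15
```

```text
time_s: 15.35
ee_pos: [0.5059, 0.1794, 0.0812]
ee_rot: [-3.135, -0.199, -0.0]
force: [-0.2, -0.0, -0.4]
finger_gap: 0.0523
t 15.35 pos [505.9 179.4  81.2] yaw 7.25 shift [-0.2 -5.7 -0.4] turn 0.1 tilt [ 0.  0. -1.] F [-0.2 -0.  -0.4] gap 52.3
```

```bash
python3 -m handwheel '[[[47,0,-3,0,0],[47,0,-6,0,0],[47,0,-6,0,0]]]'; python3 -m handwheel '[[[47,0,-2,0,0],[47,0,-4,0,0],[47,0,-4,0,0]]]'; python3 go.py 503 190 81.6 7.15
```

```text
time_s: 15.65
ee_pos: [0.5054, 0.1842, 0.0812]
ee_rot: [3.135, 0.197, -0.0]
force: [0.6, 0.3, -1.0]
finger_gap: 0.0519
time_s: 15.95
ee_pos: [0.5049, 0.1881, 0.0813]
ee_rot: [-3.135, -0.196, -0.0]
force: [-0.3, -0.3, -0.8]
finger_gap: 0.0524
t 15.95 pos [504.9 188.1  81.3] yaw 7.17 shift [-1.7 -2.1 -0.3] turn 0.02 tilt [ 0.  0. -1.] F [-0.3 -0.3 -0.8] gap 52.4
```

```bash
python3 -m handwheel '[[[47,0,-2,0,0],[47,0,-2,0,0]]]'; python3 -m handwheel '[[[47,0,-1.5,0,0],[47,0,-1.5,0,0]]]'; python3 go.py 503 190 81.6 7.15
```

```text
time_s: 16.15
ee_pos: [0.5047, 0.1902, 0.0813]
ee_rot: [-3.135, -0.197, -0.0]
force: [-0.3, 0.0, -1.2]
finger_gap: 0.0526
time_s: 16.35
ee_pos: [0.5045, 0.1916, 0.0813]
ee_rot: [-3.135, -0.197, -0.0]
force: [-0.2, -0.5, -1.2]
finger_gap: 0.0523
t 16.35 pos [504.5 191.6  81.3] yaw 7.18 shift [-1.7  1.4 -0.3] turn 0.03 tilt [ 0.  0. -1.] F [-0.2 -0.5 -1.2] gap 52.3
```

```bash
python3 -m handwheel '[[[47,0,-2,0,0],[47,0,-2,0,0]]]'; python3 -m handwheel '[[[47,0,-1.5,0,0],[47,0,-1.5,0,0]]]'; python3 go.py 503 190 81.6 7.15
```

```text
time_s: 16.55
ee_pos: [0.5043, 0.1932, 0.0813]
ee_rot: [3.135, 0.197, 0.0]
force: [0.5, -2.7, -0.9]
finger_gap: 0.0525
time_s: 16.75
ee_pos: [0.5041, 0.1944, 0.0813]
ee_rot: [3.134, 0.197, -0.0]
force: [0.8, -5.3, -0.1]
finger_gap: 0.0525
t 16.75 pos [504.1 194.4  81.3] yaw 7.2 shift [-1.7  4.2 -0.3] turn 0.05 tilt [-0.    -0.001 -1.   ] F [ 0.8 -5.3 -0.1] gap 52.5
```

```bash
python3 -m handwheel '[[[47,0,-1.5,0,0],[47,0,-1.5,0,0],[47,0,-1.5,0,0],[47,0,-1.5,0,0]]]'; python3 go.py 503 190 81.6 7.15
```

```text
time_s: 17.15
ee_pos: [0.504, 0.1954, 0.0813]
ee_rot: [3.134, 0.197, -0.0]
force: [1.0, -6.5, -0.5]
finger_gap: 0.0525
t 17.15 pos [504.  195.4  81.3] yaw 7.21 shift [-1.7  5.2 -0.3] turn 0.06 tilt [-0.    -0.002 -1.   ] F [ 1.  -6.5 -0.5] gap 52.5
```

```bash
python3 -m handwheel '[[[47,0,-1,0,0],[47,0,-1,0,0],[47,0,-1,0,0],[47,0,-1,0,0]]]'; python3 -m handwheel '[[[47,0,2,0,0],[65,0,2,0,0],[87,0,2,0,0],[87,0,2,0,0],[87,0,2,0,0]]]'; python3 -m handwheel '[[[87,0,0,0,0],[87,0,0,-40,0],[87,0,0,-90,0],[87,0,0,-110,0],[87,0,0,-110,0]]]'; python3 go.py 486 -84.5 120 -9.1
```

```text
time_s: 17.55
ee_pos: [0.504, 0.1961, 0.0813]
ee_rot: [3.133, 0.198, -0.0]
force: [1.5, -8.9, -0.2]
finger_gap: 0.0526
time_s: 18.05
ee_pos: [0.5039, 0.196, 0.0813]
ee_rot: [-3.135, -0.197, -0.0]
force: [0.1, -0.7, 0.5]
finger_gap: 0.0763
time_s: 18.55
ee_pos: [0.5065, 0.1962, 0.1949]
ee_rot: [-3.134, -0.197, -0.013]
force: [0.2, -0.5, -0.2]
finger_gap: 0.0869
t 18.55 pos [506.5 196.2 194.9] yaw 7.19 shift [-56.  275.9  74.3] turn 16.29 tilt [ 0.008  0.002 -1.   ] F [ 0.2 -0.5 -0.2] gap 86.9
```

```bash
python3 -m handwheel '[[[87,-46,230,30,15],[87,-46,230,30,15],[87,-46,230,30,15],[87,-46,230,30,15],[87,-46,230,30,15]]]' >/dev/null; python3 go.py 486 -84.5 110 -9.1
```

```text
t 19.05 pos [485.7 -40.6 159.8] yaw -7.9 shift [ 6.5 43.5 49.8] turn 1.2 tilt [-0.003  0.001 -1.   ] F [ 0.3 -0.3  0. ] gap 86.8
```

```bash
python3 -m handwheel '[[[87,6.5,43.5,40,1.2],[87,6.5,43.5,50,1.2],[87,6.5,43.5,50,1.2],[87,6.5,43.5,50,1.2]]]' >/dev/null; python3 go.py 486 -84.5 29 -9.1
```

```text
t 19.45 pos [486.7 -81.8 110.5] yaw -9.05 shift [ 0.   2.8 81.5] turn 0.05 tilt [-0.003  0.001 -1.   ] F [ 0.  -0.8 -0.3] gap 87.2
```

```bash
python3 -m handwheel '[[[87,0,1,30,0],[87,0,1,60,0],[87,0,1,80,0],[87,0,1,80,0],[75,0,1,80,0]]]' >/dev/null; python3 go.py 486 -84.5 29 -9.1
```

```text
t 19.95 pos [487.9 -82.6  32. ] yaw -8.93 shift [-1.5  2.2  3. ] turn 0.17 tilt [ 0.001 -0.    -1.   ] F [0.4 0.4 0.9] gap 83.7
```

```bash
python3 -m handwheel '[[[68,-1.5,2,3.5,0],[68,-1.5,2,3.5,0],[56,-1.5,2,3.5,0],[56,-1.5,2,3.5,0],[56,-1.5,2,3.5,0]]]' 25; python3 -m handwheel '[[[56,0,0,0,0],[56,0,0,0,0],[56,0,0,0,0]]]' 50; python3 go.py 486 -84.5 29 -9.1
```

```text
time_s: 20.45
ee_pos: [0.4873, -0.0858, 0.0286]
ee_rot: [3.131, -0.248, 0.006]
force: [2.0, 0.1, 5.4]
finger_gap: 0.0623
time_s: 20.75
ee_pos: [0.4873, -0.0858, 0.0286]
ee_rot: [3.131, -0.248, 0.006]
force: [3.1, 0.7, 5.3]
finger_gap: 0.062
t 20.75 pos [487.3 -85.8  28.6] yaw -9.04 shift [-1.5 -1.1 -0.4] turn 0.06 tilt [ 0.004 -0.001 -1.   ] F [3.1 0.7 5.3] gap 62.0
```

```bash
python3 -m handwheel '[[[56,0,0,-10,0],[56,0,0,-50,0],[56,0,0,-90,0],[56,0,0,-90,0],[56,0,0,-90,0]]]'; python3 go.py 518.5 75 120 7.15
```

```text
time_s: 21.25
ee_pos: [0.4851, -0.085, 0.1185]
ee_rot: [3.132, -0.247, 0.0]
force: [-0.8, -0.9, -1.6]
finger_gap: 0.0615
t 21.25 pos [485.1 -85.  118.5] yaw -9.02 shift [   7.9 -163.3   -1.5] turn -16.17 tilt [ 0. -0. -1.] F [-0.8 -0.9 -1.6] gap 61.5
```

```bash
python3 -m handwheel '[[[56,0,-45,0,-8],[56,8,-90,0,-16.2],[56,8,-135,0,-16.2],[56,8,-163,0,-16.2],[56,8,-163,0,-16.2]]]'>/dev/null; python3 go.py 518.5 75 83 7.15
```

```text
t 21.75 pos [517.2  77.9 115.9] yaw 7.44 shift [ 1.   3.1 32.9] turn 0.29 tilt [-0.005  0.001 -1.   ] F [-0.4  0.4 -0.4] gap 61.8
```

```bash
python3 -m handwheel '[[[56,1,0,20,0.3],[56,1,0,33,0.3],[56,1,0,33,0.3],[56,1,0,33,0.3]]]'>/dev/null; python3 go.py 517.8 80 82.6 7.15
python3 - <<'E'
from avg import *
im,d=avg("scene",8); a=cv2.resize(im[230:310,210:350],(700,400),interpolation=cv2.INTER_CUBIC)
cv2.imwrite("pics/s3.png",a)
E
```

```text
t 22.15 pos [518.9  74.1  83.8] yaw 6.83 shift [-0.4 -6.   1.2] turn -0.32 tilt [-0.003  0.    -1.   ] F [-0.3 -0.3 -0.9] gap 62.0avg.py:7: RuntimeWarning: All-NaN slice encountered
  return im,np.nan_to_num(np.nanmedian(D,0))
```

View pics/s3.png

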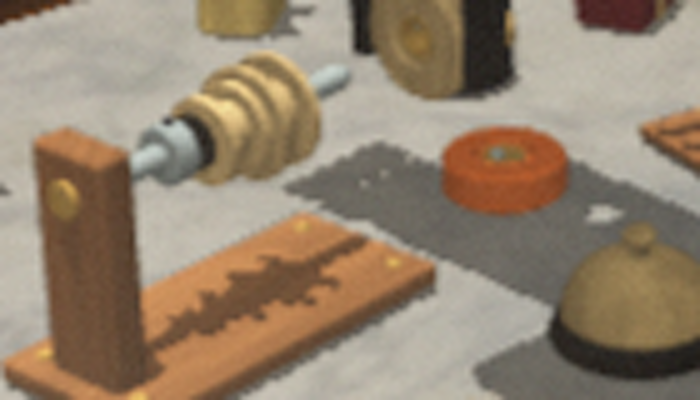

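The spools are stacked on the rod, and the cap at (415,45) is level before the tip at (345,75). I'll thread it slowly and watch the drag.

```bash
python3 -m handwheel '[[[56,-0.5,-15,1.2,-0.3],[56,-0.5,-28,1.2,-0.3],[56,-0.5,-36,1.2,-0.3],[56,-0.5,-40,1.2,-0.3],[56,-0.5,-44,1.2,-0.3]]]'; python3 -m handwheel '[[[56,0,-4,0,0],[56,0,-8,0,0],[56,0,-10,0,0],[56,0,-10,0,0]]]';  python3 go.py 511.3 137 82.6 7.15
```

```text
time_s: 23.05
ee_pos: [0.5142, 0.1191, 0.0836]
ee_rot: [3.135, 0.198, 0.0]
force: [-0.1, 0.4, -1.6]
finger_gap: 0.0623
time_s: 23.45
ee_pos: [0.5134, 0.1283, 0.0838]
ee_rot: [3.135, 0.197, 0.001]
force: [0.2, -0.1, 0.6]
finger_gap: 0.0621
t 23.45 pos [513.4 128.3  83.8] yaw 7.18 shift [-0.9 -8.9  1.2] turn 0.03 tilt [ 0.001 -0.    -1.   ] F [ 0.2 -0.1  0.6] gap 62.1
```

```bash
python3 -m handwheel '[[[56,-0.3,-3,1,0],[56,-0.3,-6,1,0],[56,-0.3,-9,1,0],[56,-0.3,-12,1,0],[56,-0.3,-12,1,0]]]';  python3 go.py 509.8 149 82.6 7.15
```

```text
time_s: 23.95
ee_pos: [0.5134, 0.1402, 0.084]
ee_rot: [-3.135, -0.195, -0.008]
force: [0.2, 1.0, 6.7]
finger_gap: 0.0621
t 23.95 pos [513.4 140.2  84. ] yaw 7.13 shift [-2.5 -9.2  1.4] turn -0.02 tilt [ 0.005  0.001 -1.   ] F [0.2 1.  6.7] gap 62.1
```

```bash
python3 -m handwheel '[[[56,-0.4,-3,0,0],[56,-0.4,-6,0,0],[56,-0.4,-9,0,0],[56,-0.4,-12,0,0]]]';  python3 go.py 507.8 165 82.6 7.15
```

```text
time_s: 24.35
ee_pos: [0.5121, 0.1509, 0.0841]
ee_rot: [3.134, 0.197, 0.009]
force: [2.1, -4.8, 7.4]
finger_gap: 0.062
t 24.35 pos [512.1 150.9  84.1] yaw 7.19 shift [ -2.5 -14.5   1.5] turn 0.04 tilt [ 0.006 -0.001 -1.   ] F [ 2.1 -4.8  7.4] gap 62.0
```

```bash
python3 -m handwheel '[[[56,-1.5,-2,0.5,0],[56,-1.5,-4,0.5,0],[56,-1.5,-6,0.5,0],[56,-1.5,-8,0.5,0]]]';  python3 go.py 507.8 165 82.6 7.15
```

```text
time_s: 24.75
ee_pos: [0.5089, 0.1586, 0.0836]
ee_rot: [3.134, 0.197, 0.007]
force: [0.7, -4.6, 7.6]
finger_gap: 0.0617
t 24.75 pos [508.9 158.6  83.6] yaw 7.19 shift [-0.3 -6.5  1. ] turn 0.04 tilt [ 0.004 -0.001 -1.   ] F [ 0.7 -4.6  7.6] gap 61.7
```

Drag is about 4.7 N, and I expect contact near y≈169. From here I'll move in small steps.

```bash
python3 -m handwheel '[[[56,0,-2,0,0],[56,0,-4,0,0],[56,0,-6,0,0],[56,0,-7.5,0,0]]]'; python3 -m handwheel '[[[56,0,-1,0,0],[56,0,-2,0,0]]]'; python3 -m handwheel '[[[56,0,-1,0,0],[56,0,-2,0,0]]]'; python3 go.py 507 169 82.6 7.15
```

```text
time_s: 25.15
ee_pos: [0.5074, 0.1658, 0.0834]
ee_rot: [3.133, 0.198, 0.004]
force: [-0.2, -6.5, 8.1]
finger_gap: 0.0624
time_s: 25.35
ee_pos: [0.5072, 0.1673, 0.0834]
ee_rot: [3.132, 0.199, 0.004]
force: [0.2, -8.5, 8.5]
finger_gap: 0.0623
time_s: 25.55
ee_pos: [0.507, 0.1686, 0.0834]
ee_rot: [3.131, 0.199, 0.004]
force: [-0.3, -11.3, 8.7]
finger_gap: 0.0618
t 25.55 pos [507.  168.6  83.4] yaw 7.29 shift [ 0.  -0.4  0.8] turn 0.14 tilt [ 0.003 -0.004 -1.   ] F [ -0.3 -11.3   8.7] gap 61.8
```

```bash
python3 -m handwheel '[[[56,0,-0.8,0,0],[56,0,-0.8,0,0],[56,0,-0.8,0,0],[56,0,-0.8,0,0]]]'; python3 go.py 507 169 82.6 7.15; python3 - <<'E'
from avg import *
im,d=avg("scene",4); a=cv2.resize(im[230:310,210:350],(700,400),interpolation=cv2.INTER_CUBIC)
cv2.imwrite("pics/s4.png",a)
E
```

```text
time_s: 25.95
ee_pos: [0.5069, 0.1693, 0.0835]
ee_rot: [3.131, 0.199, 0.004]
force: [0.1, -9.8, 7.2]
finger_gap: 0.0618
t 25.95 pos [506.9 169.3  83.5] yaw 7.27 shift [0.  0.3 0.9] turn 0.12 tilt [ 0.003 -0.004 -1.   ] F [ 0.1 -9.8  7.2] gap 61.8avg.py:7: RuntimeWarning: All-NaN slice encountered
  return im,np.nan_to_num(np.nanmedian(D,0))
```

View pics/s4.png

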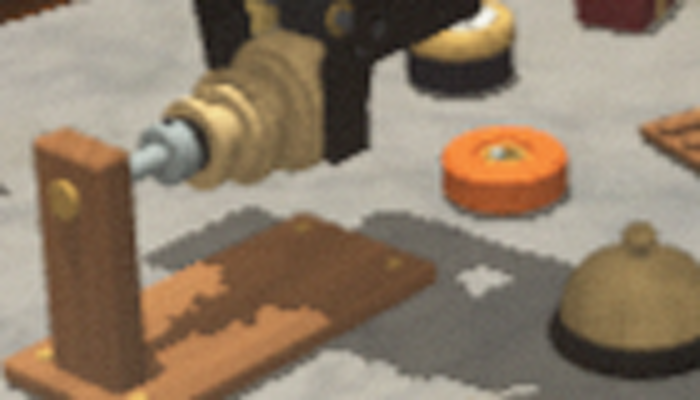

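The stack looks closed up, with no gaps visible. I'll press slightly more for margin; the contact force can't exceed the total I read.

```bash
python3 -m handwheel '[[[56,0,-0.6,0,0],[56,0,-1.2,0,0],[56,0,-1.2,0,0],[56,0,-1.2,0,0],[56,0,-1.2,0,0]]]'; python3 go.py 507 169 82.6 7.15
```

```text
time_s: 26.65
ee_pos: [0.5068, 0.1699, 0.0834]
ee_rot: [3.13, 0.2, 0.004]
force: [-0.3, -13.4, 8.3]
finger_gap: 0.062
t 26.65 pos [506.8 169.9  83.4] yaw 7.3 shift [0.  0.9 0.9] turn 0.15 tilt [ 0.003 -0.005 -1.   ] F [ -0.3 -13.4   8.3] gap 62.0
```

```bash
python3 -m handwheel '[[[64,0,0,0,0],[70,0,0,0,0],[87,0,0,0,0],[87,0,0,0,0],[87,0,0,0,0]]]'; python3 -m handwheel '[[[87,0,0,0,0],[87,0,0,-20,0],[87,0,0,-60,0],[87,0,0,-100,0],[87,0,0,-100,0]]]'; python3 -m handwheel '[[[87,-10,50,-10,0],[87,-20,100,-20,0],[87,-30,150,-30,0],[87,-40,200,-30,0],[87,-40,240,-30,0]]]'; python3 - <<'E'
from avg import *
im,d=avg("scene",8); a=cv2.resize(im[230:310,210:350],(700,400),interpolation=cv2.INTER_CUBIC); S=pts("scene",d)
im,d=avg("top",10); P=pts("top",d); b=cv2.resize(im[215:285,190:335],(700,338),interpolation=cv2.INTER_CUBIC)
cv2.imwrite("pics/s5.png",cv2.resize(np.vstack([a,b]),(560,590)))
np.set_printoptions(precision=4,suppress=True)
Q=P.reshape(-1,3); Q=Q[(abs(Q[:,0]-.505)<.05)&(Q[:,1]>.12)&(Q[:,1]<.26)]
u=np.array([-.1245,.992]); s=(Q[:,:2]-[.5116,.1302])@u*1000; w=(Q[:,:2]-[.5116,.1302])@np.array([.992,.1245])*1000
for a0 in range(0,120,3):
    k=(s>=a0)&(s<a0+3)&(Q[:,2]>.09)
    if k.any(): print(a0,k.sum(),"ztop",Q[k,2].max().round(4),"w",w[k].min().round(1),w[k].max().round(1))
E
```

```text
time_s: 27.15
ee_pos: [0.5049, 0.1734, 0.0818]
ee_rot: [-3.135, -0.197, 0.001]
force: [0.3, -0.3, -0.1]
finger_gap: 0.0837
time_s: 27.65
ee_pos: [0.509, 0.1739, 0.1871]
ee_rot: [-3.134, -0.197, -0.018]
force: [0.8, -1.0, 1.1]
finger_gap: 0.0867
time_s: 28.15
ee_pos: [0.4941, -0.0715, 0.2119]
ee_rot: [-3.135, -0.197, 0.002]
force: [0.3, 0.6, -0.6]
finger_gap: 0.0875
0 4 ztop 0.1022 w -5.8 1.1
3 6 ztop 0.1068 w -6.2 1.5
6 7 ztop 0.1058 w -7.6 1.4
9 6 ztop 0.1051 w -7.7 1.8
12 5 ztop 0.1057 w -7.3 2.2
15 5 ztop 0.1053 w -7.4 2.4
18 8 ztop 0.1069 w -7.0 2.8
21 7 ztop 0.1041 w -6.9 3.4
24 5 ztop 0.1042 w -6.3 3.8
27 58 ztop 0.1309 w -33.2 25.2
30 33 ztop 0.1328 w -33.9 28.5
33 31 ztop 0.1331 w -33.9 24.3
36 32 ztop 0.133 w -34.6 24.7
39 35 ztop 0.1336 w -34.7 25.6
42 32 ztop 0.133 w -34.6 26.1
45 29 ztop 0.1328 w -34.3 27.4
48 22 ztop 0.1304 w -28.5 20.8
51 24 ztop 0.1252 w -28.3 22.4
54 14 ztop 0.1253 w -16.2 16.2
57 16 ztop 0.1171 w -18.1 14.1
60 17 ztop 0.1157 w -17.8 14.6
63 19 ztop 0.1162 w -17.5 14.7
66 31 ztop 0.1221 w -26.3 22.9
69 31 ztop 0.1279 w -27.2 21.1
72 12 ztop 0.125 w -27.0 21.8
75 24 ztop 0.1201 w -21.5 18.7
78 6 ztop 0.119 w -11.7 -0.8
81 16 ztop 0.1118 w -13.3 8.9
84 13 ztop 0.1118 w -14.8 9.4
87 12 ztop 0.1106 w -14.3 9.8
90 28 ztop 0.1179 w -21.7 16.5
93 21 ztop 0.1187 w -21.7 17.6
96 11 ztop 0.1175 w -21.7 11.6
99 11 ztop 0.1116 w -13.8 7.7
102 9 ztop 0.1085 w -11.6 7.4
105 14 ztop 0.1125 w -15.4 8.3
108 17 ztop 0.1153 w -15.7 9.1
111 12 ztop 0.1165 w -15.0 9.4
114 13 ztop 0.1125 w -15.1 9.5
117 4 ztop 0.1047 w -4.7 3.0avg.py:7: RuntimeWarning: All-NaN slice encountered
  return im,np.nan_to_num(np.nanmedian(D,0))
```

View pics/s5.png

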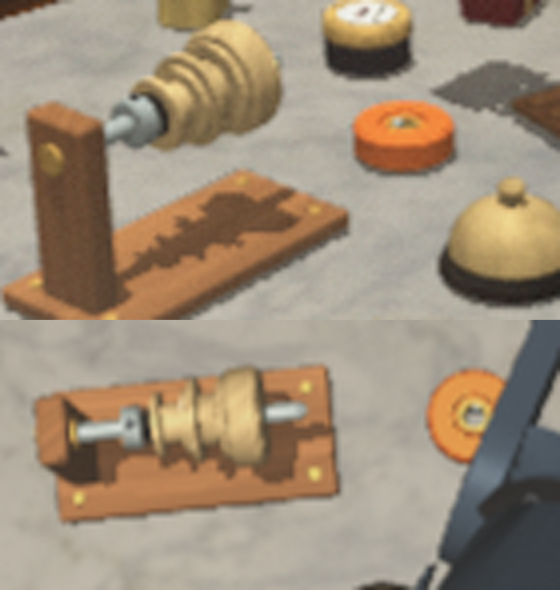

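```bash
python3 -c "
from workcell import *
print(job_done(), observe()['time_s'])"
```

```text
the job is handed in; nothing more can be done
the job is handed in; nothing more can be done
```

The small spool, the large spool and then the end cap are on the rod, closed up against the springy stop. I let go and handed the job in; the clock read 28.15 s at the last move, and the final camera pictures added under a second.

**Pressing forces (read at the wrist):**

| Part | Force |
|---|---|
| Small spool on the stop | about 6.6 N |
| Large spool on the small one | about 8.9 N, held 0.4 s |
| Cap, total | 13.4 N |
| Cap on the large spool, estimated | about 8.7 N |

The cap figure is the total less about 4.7 N of measured drag. It agrees with roughly 4.4 mm of washer squeeze at 2 N per mm. I had no direct reading of the force between parts.

**Last checks:** The depth profile along the rod puts the cap at about 27–49 mm from the tip, the large spool at 50–74 mm and the small one at 74–98 mm. That is about 71 mm overall against 70 mm touching, so I see no gaps, and the cap's centre is about 38 mm in. The parts look straight in the final views.

**Disagreements:**
- The two cameras differed by up to about 4 mm sideways, so I used their mean.
- The top camera also showed the rod itself about 3 mm to one side of that line. I could not confirm how well the parts are centred on the rod to the millimetre from the pictures.
- I did not measure the bystanders again, but none showed as touched; the bell and the tin look undisturbed in the last picture.

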